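Bring the red-capped jar to the front of the spice carousel and hold it there

TASK

One spice jar was left out on the chopping board: stand it back in the empty hoop of the spice carousel. Then take the carousel by its wooden handle and turn it gently, without spinning it, until the jar with the red cap is at the very front, squarely facing the worktop's front edge, and finish still gripping the handle so that the carousel cannot turn while I unscrew that cap. Keep all the jars upright in their hoops and leave the other things where they are.

Things in the scene. Friction and masses are not known exactly. Their poses are not given: they have to be found in the camera images.
- jar_red: Loose round spice jar with a bright red cap: 41 mm across, 118 mm tall, the fixed cap its top 36 mm (39 mm across), 0.08 to 0.17 kg. Origin: centre of its underside, z up. Any one of the five jars may start on the chopping board (its top 21 mm above the worktop); the others start in four of the carousel's five places, in any order.
- jar_orange_teal: Loose round spice jar with an orange cap and a teal stripe on the label: 41 mm across, 92 mm tall, the fixed cap its top 36 mm (39 mm across), 0.08 to 0.17 kg. Origin: centre of its underside, z up. Any one of the five jars may start on the chopping board (its top 21 mm above the worktop); the others start in four of the carousel's five places, in any order.
- jar_orange_green: Loose round spice jar with an orange cap and a light green stripe on the label: 41 mm across, 92 mm tall, the fixed cap its top 36 mm (39 mm across), 0.08 to 0.17 kg. Origin: centre of its underside, z up. Any one of the five jars may start on the chopping board (its top 21 mm above the worktop); the others start in four of the carousel's five places, in any order.
- jar_black_red: Loose round spice jar with a black cap with a pale top and a white and red label: 41 mm across, 105 mm tall, the fixed cap its top 21 mm (39 mm across), 0.08 to 0.17 kg. Origin: centre of its underside, z up. Any one of the five jars may start on the chopping board (its top 21 mm above the worktop); the others start in four of the carousel's five places, in any order.
- jar_black_blue: Loose round spice jar with a black cap with a dark patterned top and a dark blue label: 41 mm across, 105 mm tall, the fixed cap its top 21 mm (39 mm across), 0.08 to 0.17 kg. Origin: centre of its underside, z up. Any one of the five jars may start on the chopping board (its top 21 mm above the worktop); the others start in four of the carousel's five places, in any order.
- base: Round dark steel foot of the spice carousel, 176 mm across, 9.5 mm high, fixed to the worktop. Origin under its centre, on the turning axis. The carousel's front is its side in the world's -x, nearest the worktop's front edge. Above and behind it hangs a wall cupboard: doors at x = 0.587, from z = 0.465 up, with bar handles standing out to x = 0.546 near y = 0.18 and 0.26.
- turntable (a joint): Angle of the carousel's deck about the vertical axis through the base's origin; 0 at every start, grows counterclockwise seen from above. Turns either way for three turns with light friction (0.03 N m) and stays where left. The deck is a wooden disc 244 mm across, top 21 mm above the worktop (as high as the board's), with a thin post, the handle and five wire hoops.
- handle: Wooden bar handle on top of the carousel's post, turning with the deck: 64 mm long along its own y, 20 mm thick along its own x, 28 mm tall. Origin at the bar's centre, on the turning axis, 164.5 mm above the worktop; jar tops (139 mm at most) are below its underside (150 mm). Pinch it across its 20 mm to turn the deck.
- place_0 (a point): Place 0 of the carousel: point on the deck's top in the middle of a wire hoop, 90 mm from the turning axis, turning with the deck; places are 72 degrees apart, counterclockwise. The hoop (50 mm clear inside, 3.6 mm wire, 34 mm above the deck) keeps a jar let down into it from above. The place that has no jar at the start is on the robot's side.
- place_1 (a point): Place 1 of the carousel: point on the deck's top in the middle of a wire hoop, 90 mm from the turning axis, turning with the deck; places are 72 degrees apart, counterclockwise. The hoop (50 mm clear inside, 3.6 mm wire, 34 mm above the deck) keeps a jar let down into it from above. The place that has no jar at the start is on the robot's side.
- place_2 (a point): Place 2 of the carousel: point on the deck's top in the middle of a wire hoop, 90 mm from the turning axis, turning with the deck; places are 72 degrees apart, counterclockwise. The hoop (50 mm clear inside, 3.6 mm wire, 34 mm above the deck) keeps a jar let down into it from above. The place that has no jar at the start is on the robot's side.
- place_3 (a point): Place 3 of the carousel: point on the deck's top in the middle of a wire hoop, 90 mm from the turning axis, turning with the deck; places are 72 degrees apart, counterclockwise. The hoop (50 mm clear inside, 3.6 mm wire, 34 mm above the deck) keeps a jar let down into it from above. The place that has no jar at the start is on the robot's side.
- place_4 (a point): Place 4 of the carousel: point on the deck's top in the middle of a wire hoop, 90 mm from the turning axis, turning with the deck; places are 72 degrees apart, counterclockwise. The hoop (50 mm clear inside, 3.6 mm wire, 34 mm above the deck) keeps a jar let down into it from above. The place that has no jar at the start is on the robot's side.
- mug: Dark grey and white mug, 82 x 114 x 97 mm; loose, a bystander. Origin at the centre of its underside.
- canister: Green tea canister with a wooden lid, 94 mm across, 115 mm tall; loose, a bystander. Origin at the centre of its underside.
- tea_box: Red cardboard tea box, 53 x 77 x 69 mm; loose, a bystander. Origin at the centre of its underside.
- tin: Blue tin, 57 mm across, 72 mm tall; loose, a bystander. Origin at the centre of its underside.
- garlic: Garlic bulb, about 60 mm, on the chopping board; loose, a bystander. Origin at the centre of its underside.
- peeler: Green peeler, 170 x 25 x 18 mm, on the chopping board; loose, a bystander. Origin at the centre of its underside.
There are look-alikes about, which are no part of the job. What is shaped like the jar_orange_green but purple or yellow is not meant.

How it is judged:
By the outcome, as a careful person would: the job done as asked, in the order asked, and still so for the second after the job is handed in, while the arm keeps its last pose, push and grip.
It also fails if it takes over 72 s, if anything falls off the work surface, if the arm or the gripper's body presses on something with over 40 N, if the wrist force passes 120 N, or if a joint passes its speed limit or range.

ROBOT

A 6-joint arm with a two-finger parallel gripper is mounted at the origin on a cart in front of the work surface, level with it; the furniture and walls round the work are solid. World frame = base frame: x ahead of the robot, y to its left, z up, the work surface at z = 0. Lengths are in m, angles in rad, forces in N, time in s.
With the tool pointing down it reaches from about 0.3 to 0.85 m from the base axis. Payload 4.2 kg.
Tool frame: the origin (TCP) lies midway between the tips of the shut fingers; the grasp point (between the pads) lies 19 mm behind it; z points along the fingers, y is the line along which they close (so a half turn about z gives the same grasp; the last joint's range is limited). The gripper opens to 91 mm and grips with 3 to 60 N. Pads are 32 mm wide; open, the fingers measure 118 mm over their backs; the gripper's body (76 mm by 178 mm) begins 60 mm behind the grasp point.
Start: joints at [-1.302, 0.32, 1.565, -0, 1.257, -0.02], TCP at [0.164, -0.551, 0.214] pointing down, gripper open.
Joint ranges: [-3.11, 3.11], [-0.84, 2.01], [0.21, 2.61], [-1.34, 4.49], [0.05, 2.63], [-2.56, 2.56]. Speed limits (rad/s): [2.57, 2.57, 3.14, 3.14, 3.14, 3.14].

INTERFACE

Orientations are given as a unit quaternion [w, x, y, z].
In Python, from cell import r, viewer, ticket, readout gives the robot as it stands. The module is installed in compiled form; this text tells all that it offers. Calls block until the motion is done:
- r.move_to(position, orientation): joint-space move of the TCP to a pose.
- r.move_linear(position, attitude=None, speed=0.15): straight line of the TCP; attitude=None keeps the orientation; speed is the mean speed in m/s.
- r.move_j(angles): joint-space move.
- r.command_gripper(opening, f_grip=None): finger opening in m; f_grip is the grip in N (None keeps the last); returns when the fingers have stopped.
- r.sleep(seconds).
- r.inverse_kinematics(position, orientation): joint angles nearest the present ones, or None.
- viewer.snapshot(name): name is "scene" or "side" or "wrist"; returns a dict with "frame" (384x512x3 uint8, red, green, blue), "mtx" (3x3 intrinsics, pixels), "rvec" (rotation vector, rad) and "tvec" (3), from world to camera coordinates, as OpenCV has them; the wrist camera has in their place "hand_eye" (4x4, takes a point from camera to tool coordinates, whose origin is the TCP and whose axes are the flange's). Camera axes: x right, y down, z forward; pixel columns grow to the right and rows downward; lengths in m; the calibration is good to about 2 mm. A picture is of the moment at which its call begins: read the wrist's pose just before it. There is no depth.
A pose or a line that the arm cannot do raises r.MotionError and nothing moves.
- ticket.finish_job(): hands the job in; it is judged then, once.
Readings, each from a call of its own:
- readout.get_clock(): time.
- readout.get_joint_positions(): joint angles.
- readout.get_qvel(): joint speeds.
- readout.get_joint_torque(): joint torques, N m.
- readout.get_tool_pos(): TCP position.
- readout.get_ee_rot(): TCP orientation.
- readout.get_wrist_force(): force on the tool from outside, world axes, zero at the start.
- readout.get_wrist_torque(): the same for the moment, N m.
- readout.get_grip_width(): finger opening in m.
- readout.get_grasp_force(): force on a finger pad.
Only numpy, scipy, OpenCV 4.12 (cv2) and the standard library are available. Lean on these libraries where they do the work, as an engineer would, in place of code of your own. Each camera call takes 0.05 s, during which the arm holds its last target. There are 200 camera calls.

## Working session

There is one attempt and no reset: what is moved stays moved. The work goes in short steps, each a Python script; the robot and the scene stay as the last script left them, time stands still between calls to the robot, and variables do not carry over. Pictures are saved under pics/ and viewed, at most 10 in all, crops included, and the job is handed in when it is done.

```bash
mkdir -p pics; cat > h.py <<'E'
import numpy as np, cv2
from scipy.spatial.transform import Rotation as R
from cell import r, viewer, ticket, readout
def quat(yaw):  # tool down, tool y axis at angle yaw (rad) from world y
    q=(R.from_euler('z',yaw)*R.from_euler('x',np.pi)).as_quat(); return [q[3],q[0],q[1],q[2]]
def cam(name):
    if name=='wrist':
        p=np.array(readout.get_tool_pos()); q=readout.get_ee_rot()
        s=viewer.snapshot(name); T=np.eye(4); T[:3,:3]=R.from_quat([q[1],q[2],q[3],q[0]]).as_matrix(); T[:3,3]=p
        M=T@np.array(s['hand_eye'])
    else:
        s=viewer.snapshot(name); M=np.eye(4); Rm=cv2.Rodrigues(np.array(s['rvec'],float))[0]
        M[:3,:3]=Rm.T; M[:3,3]=-Rm.T@np.array(s['tvec']).ravel()
    return s['frame'],np.array(s['mtx']),M
def ray(c,uv):
    d=c[2][:3,:3]@np.linalg.solve(c[1],[uv[0],uv[1],1.]); return c[2][:3,3],d/np.linalg.norm(d)
def onplane(c,uv,z):
    o,d=ray(c,uv); return o+d*(z-o[2])/d[2]
def proj(c,P):
    p=c[1]@(c[2][:3,:3].T@(np.array(P)-c[2][:3,3])); return p[:2]/p[2]
def tri(rays):
    A=np.zeros((3,3));b=np.zeros(3)
    for o,d in rays:
        Q=np.eye(3)-np.outer(d,d);A+=Q;b+=Q@o
    x=np.linalg.solve(A,b); return x,[np.linalg.norm((np.eye(3)-np.outer(d,d))@(x-o)) for o,d in rays]
def save(n,im): cv2.imwrite('pics/'+n,im[:,:,::-1])
E
python3 - <<'E'
from h import *
import pickle
d={}
for n in('scene','side','wrist'):
    c=cam(n); d[n]=c; print(n,c[2][:3,3].round(3),c[2][:3,2].round(2),c[1][0,0])
    save(n+'0.png',cv2.resize(c[0],(800,600),interpolation=cv2.INTER_CUBIC))
pickle.dump(d,open('c0.pkl','wb')); print(readout.get_clock(),readout.get_ee_rot(),quat(0))
E
```

```text
scene [ 0.249 -1.667  0.89 ] [ 0.17  0.9  -0.4 ] 456.1008618682724
side [-0.302  0.608  1.078] [ 0.63 -0.36 -0.69] 354.79264855182436
wrist [ 0.241 -0.528  0.383] [-0.27 -0.08 -0.96] 330.6598253559554
0.15 [-6.56718691e-04  9.89590151e-01  1.43912787e-01 -1.03982228e-04] [np.float64(6.123233995736766e-17), np.float64(1.0), np.float64(0.0), np.float64(0.0)]
```

View pics/scene0.png

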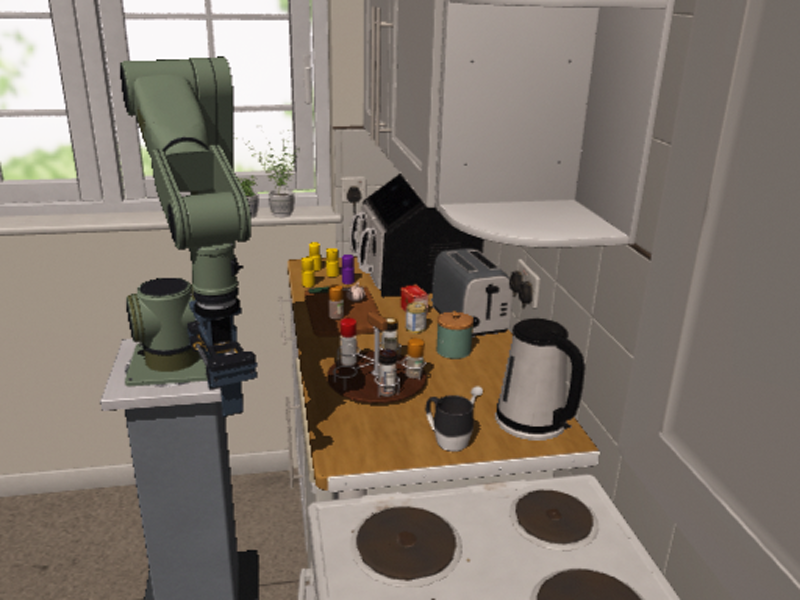

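View pics/side0.png

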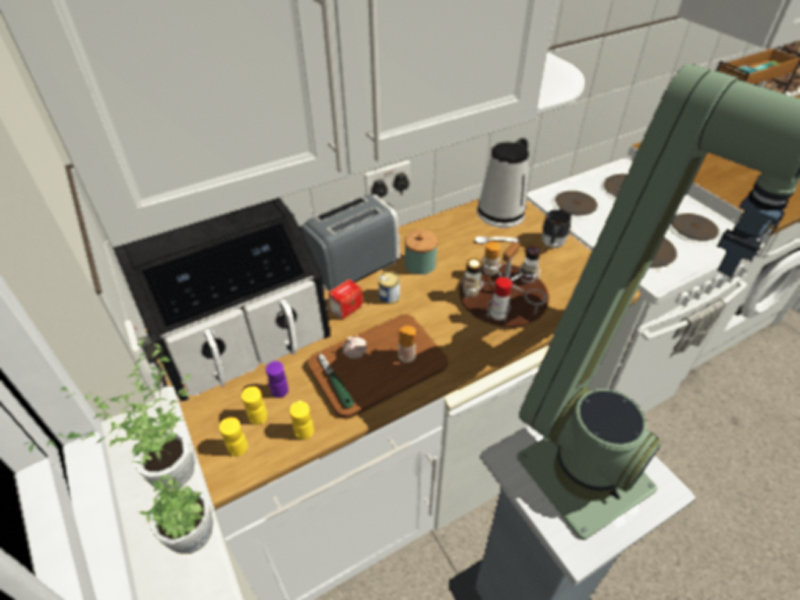

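The scene view (800×600) shows a loose orange-capped jar on the board at (337,298), and the side view shows it at (407,337). The carousel is at scene (377,370) and side (505,285), with its empty hoop at side (537,297) on the robot's side. The red cap is at scene (348,327) and side (503,286).

Could be taken for the loose jar:
- Carousel orange jar: scene (415,347), side (493,250)
- Yellow jars: side (233,430), (254,400), (301,413)
- Purple jar: side (277,375)
- Wooden canister lid: side (421,241)

I choose the one standing on the board and will check it in a close crop.

```bash
python3 - <<'E'
from h import *
import pickle
d=pickle.load(open('c0.pkl','rb'))
def blobs(c,lo,hi,box):
    hsv=cv2.cvtColor(c[0],cv2.COLOR_RGB2HSV); h=hsv[:,:,0].astype(int)
    m=((h>=lo[0])&(h<=hi[0]) if lo[0]<hi[0] else (h>=lo[0])|(h<=hi[0]))&(hsv[:,:,1]>=lo[1])&(hsv[:,:,2]>=lo[2])
    z=np.zeros_like(m); x0,y0,x1,y1=[int(b*.64) for b in box]; z[y0:y1,x0:x1]=1
    n,l,s,ce=cv2.connectedComponentsWithStats((m&z).astype(np.uint8))
    return [(s[i].tolist(),ce[i].round(1).tolist()) for i in range(1,n) if s[i][4]>12]
for name,boxes in dict(scene=dict(L=(322,278,352,322),O=(400,330,430,380),Rd=(335,310,362,345)),side=dict(L=(392,318,425,365),O=(482,240,503,275),Rd=(490,272,515,300))).items():
    for k,b in boxes.items():
        lo,hi=((172,150,90),(5,255,255)) if k=='Rd' else ((7,185,120),(17,255,255))
        print(name,k,blobs(d[name],lo,hi,b))
a=d['scene'][0][165:275,180:285]; b=d['side'][0][140:250,230:360]
save('crop1.png',np.hstack([cv2.resize(a,(380,398),interpolation=3),cv2.resize(b,(420,355),interpolation=3)]+[] ) if 0 else np.hstack([cv2.resize(a,(380,398)),np.vstack([cv2.resize(b,(420,355)),np.zeros((43,420,3),np.uint8)])]))
E
```

```text
scene L [([211, 182, 8, 11, 46], [214.1, 186.2])]
scene O [([261, 216, 11, 12, 90], [265.2, 220.8])]
scene Rd [([218, 203, 10, 13, 94], [221.9, 208.5])]
side L [([256, 208, 10, 12, 46], [261.0, 212.4])]
side O [([311, 155, 8, 9, 37], [314.8, 158.8])]
side Rd [([317, 177, 12, 12, 98], [322.3, 182.2])]
```

View pics/crop1.png

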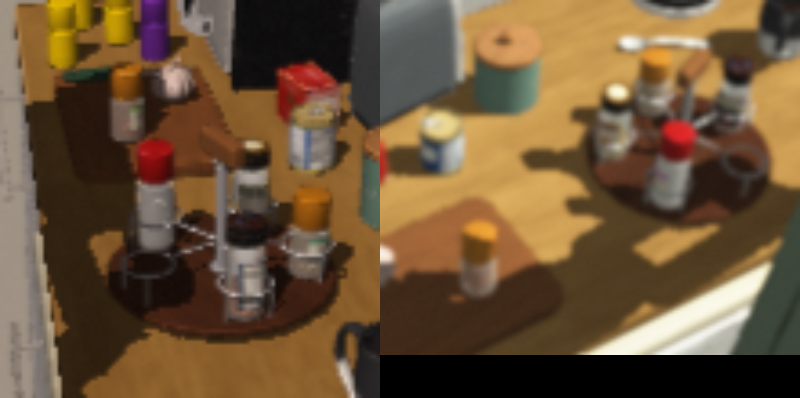

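The crop confirms the loose orange-capped jar with a pale label on the board. The carousel holds the red, black-pale, orange and black-dark jars, with the empty hoop at the robot's side. Next I triangulate roughly and look with the wrist camera.

```bash
python3 - <<'E'
from h import *
import pickle
d=pickle.load(open('c0.pkl','rb')); S,D=d['scene'],d['side']
P={}
for k,a,b in [('loose',(214.7,187),(261,212.5)),('orange',(265.5,221),(315,159)),('red',(222,208.7),(322.5,182.5)),('handle',(241.3,205),(327.5,160.4))]:
    P[k],e=tri([ray(S,a),ray(D,b)]); print(k,P[k].round(4),np.round(e,4))
c=d['wrist']; q=readout.get_ee_rot(); T=R.from_quat([q[1],q[2],q[3],q[0]]).as_matrix()
print('cam offset in tool',(T.T@(c[2][:3,3]-readout.get_tool_pos())).round(3),(T.T@c[2][:3,2]).round(2))
p=P['loose']
for yaw in (0,np.pi/2,-np.pi/2,np.pi):
    j=r.inverse_kinematics([p[0]-.0,p[1],0.30],quat(yaw)); print(yaw,None if j is None else np.round(j,2))
    p2=P['handle']; j=r.inverse_kinematics([p2[0],p2[1],0.30],quat(yaw)); print(yaw,None if j is None else np.round(j,2))
E
```

```text
loose [0.4431 0.1695 0.098 ] [0.0003 0.0003]
orange [ 0.5934 -0.1843  0.0993] [0.002 0.002]
red [ 0.4401 -0.1047  0.1236] [0.0009 0.0009]
handle [ 0.5026 -0.1697  0.1646] [0.0025 0.0025]
cam offset in tool [ 0.081  0.    -0.17 ] [-0.29 -0.    0.96]
0 [ 0.34  0.11  1.62 -0.    1.41  1.91]
0 [-0.35  0.21  1.51 -0.    1.43  1.22]
1.5707963267948966 [ 0.34  0.11  1.62 -0.    1.41  0.34]
1.5707963267948966 [-0.35  0.21  1.51  0.    1.43 -0.35]
-1.5707963267948966 None
-1.5707963267948966 None
3.141592653589793 [ 0.34  0.11  1.62  0.    1.41 -1.23]
3.141592653589793 [-0.35  0.21  1.51  0.    1.43 -1.92]
```

```bash
python3 - <<'E'
from h import *
import pickle
d={}
def go(n,p,yaw):
    r.move_to(p,quat(yaw)); r.sleep(.2); d[n]=cam('wrist')
go('a',[.50,-.20,.33],.45); go('b',[.44,-.14,.33],.45)
go('l2',[.41,.13,.27],np.pi/2); go('l1',[.443,.185,.27],np.pi/2)
pickle.dump(d,open('c1.pkl','wb')); print(readout.get_clock())
save('carousel.png',np.hstack([cv2.resize(d[k][0],(400,300),interpolation=3) for k in 'ab'])); 
save('a.png',cv2.resize(d['a'][0],(800,600),interpolation=2))
save('loose.png',np.hstack([cv2.resize(d[k][0],(400,300),interpolation=3) for k in('l1','l2')]))
E
```

```text
4.8417
```

View pics/a.png

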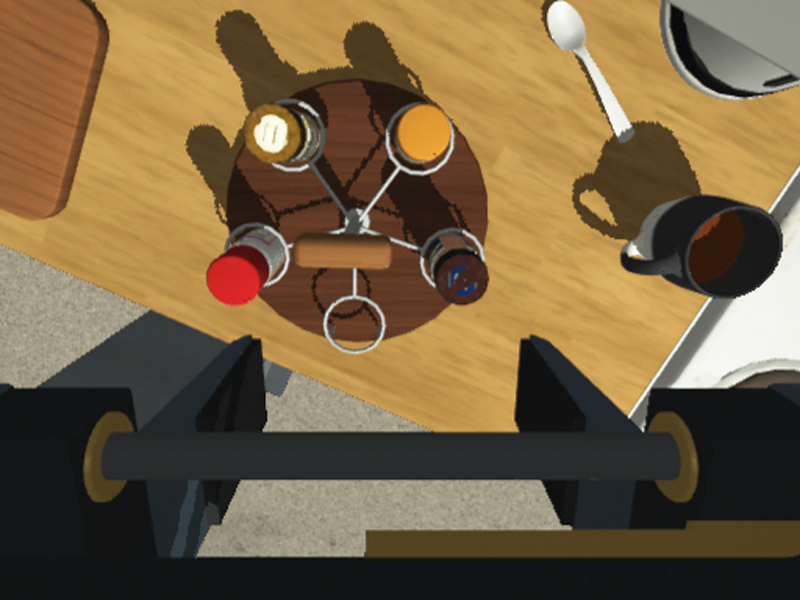

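View pics/loose.png

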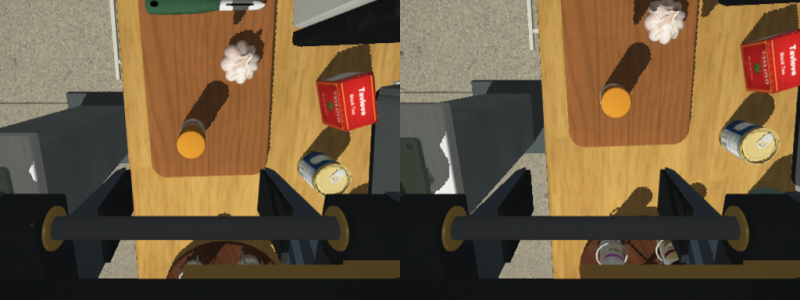

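The carousel view shows, with handle centre at (343,251):
- Red cap: (236,277)
- Pale-topped black cap: (272,132)
- Orange cap: (424,133)
- Patterned black cap: (461,277)
- Empty hoop: (355,324)

The loose orange-capped jar is at (191,144) in l1 and (615-400,101) in l2.

```bash
cat >> h.py <<'E'
def blob(c,lo,hi,near,rad):
    hsv=cv2.cvtColor(c[0],cv2.COLOR_RGB2HSV); 
    m=cv2.inRange(hsv,lo,hi) if lo[0]<=hi[0] else cv2.inRange(hsv,(0,lo[1],lo[2]),hi)|cv2.inRange(hsv,lo,(180,hi[1],hi[2]))
    z=np.zeros_like(m); cv2.circle(z,tuple(int(round(v)) for v in near),int(rad),255,-1); m&=z
    cs,_=cv2.findContours(m,cv2.RETR_EXTERNAL,cv2.CHAIN_APPROX_NONE)
    if not cs: return None
    k=max(cs,key=cv2.contourArea); return k,cv2.minEnclosingCircle(k),cv2.contourArea(k)
OR=((8,170,150),(20,255,255)); RD=((172,150,120),(6,255,255)); WD=((4,70,60),(15,190,255)); WH=((0,0,115),(180,70,255))
E
python3 - <<'E'
from h import *
import pickle
d=pickle.load(open('c1.pkl','rb')); l1,l2,a,b=[d[k] for k in('l1','l2','a','b')]
def two(n,col,c1,u1,c2,u2,rad,z=None):
    if u2 is None: u2=proj(c2,onplane(c1,u1,z))
    k1=blob(c1,*col,u1,rad);k2=blob(c2,*col,u2,rad)
    if k1 is None or k2 is None: print(n,'none',u2); return
    p,e=tri([ray(c1,k1[1][0]),ray(c2,k2[1][0])])
    print(n,p.round(4),np.round(e,4),[(np.round(k[1][0],1),round(k[1][1],1),k[2]) for k in(k1,k2)]); return p,k1,k2
s=.64; s2=1.28
two('loose',OR,l1,(191*s2,144*s2),l2,(215*s2,101*s2),26)
two('red',RD,a,(236*s,277*s),b,None,24,.139)
two('orange',OR,a,(424*s,133*s),b,None,24,.113)
# ring
for n,c,u in(('a',a,(355*s,324*s)),('b',b,None)):
    if u is None: u=proj(b,onplane(a,(355*s,324*s),.055))
    k=blob(c,*WH,u,24); 
    if k: 
        e=cv2.fitEllipse(k[0]); print('ring',n,u,np.round(e[0],1),np.round(e[1],1),k[2],onplane(c,e[0],.055).round(4)); 
        if n=='a': r1=ray(c,e[0])
        else: print(tri([r1,ray(c,e[0])]))
o=two('handle',WD,a,(343*s,251*s),b,None,34,.164)
if o:
  for c,k in((a,o[1]),(b,o[2])):
    rc=cv2.minAreaRect(k[0]); print(np.round(rc[0],1),np.round(rc[1],1),rc[2]); bx=cv2.boxPoints(rc)
    w=[onplane(c,x,.1785) for x in bx]; L=[w[(i+1)%4]-w[i] for i in range(4)]; print([(round(np.linalg.norm(v[:2]),4),round(np.degrees(np.arctan2(v[1],v[0])),1)) for v in L[:2]], onplane(c,rc[0],.17).round(4))
    if c is a: r1=ray(c,rc[0])
    else: print('handle tri',tri([r1,ray(c,rc[0])]))
# deck ellipse
hsv=cv2.cvtColor(a[0],cv2.COLOR_RGB2HSV)
print('hsv deck',hsv[int(310*s),int(300*s)],'handle',hsv[int(251*s),int(343*s)],'ring',hsv[int(350*s),int(355*s)])
E
```

```text
loose [0.4365 0.1742 0.1128] [0.0001 0.0001] [(array([243.8, 185.6]), 18.7, 989.5), (array([276.1, 131.4]), 19.7, 1145.5)]
red [ 0.436  -0.1027  0.1229] [0.0005 0.0005] [(array([151., 178.]), 19.0, 825.0), (array([218.4, 155.9]), 17.4, 867.0)]
orange [ 0.5905 -0.1831  0.1141] [0.0007 0.0007] [(array([270.6,  84.5]), 17.8, 888.0), (array([344.8,  59.7]), 19.9, 973.0)]
ring a (227.20000000000002, 207.36) [226.4 206.7] [38.5 38.7] 1135.5 [ 0.4186 -0.2027  0.055 ]
ring b [283.65756367 189.08970977] [282.9 188.6] [38.6 40.2] 1195.0 [ 0.4184 -0.2029  0.055 ]
(array([ 0.41843253, -0.2028296 ,  0.05468718]), [np.float64(0.00013200138211785174), np.float64(0.0001320013821178876)])
handle [ 0.499  -0.1668  0.1631] [0.0003 0.0003] [(array([220., 161.]), 34.0, 2678.5), (array([298., 134.]), 34.0, 2278.5)]
[219.8 159.6] [64.4 67.5] 83.1572265625
[(np.float64(0.0649), np.float64(-57.6)), (np.float64(0.064), np.float64(-147.4))] [ 0.5015 -0.1663  0.17  ]
[295.  140.9] [67.  51.5] 21.037511825561523
[(np.float64(0.0488), np.float64(5.0)), (np.float64(0.0644), np.float64(-84.6))] [ 0.4922 -0.1659  0.17  ]
handle tri (array([ 0.49306689, -0.16847842,  0.14349858]), [np.float64(0.0034171849618358525), np.float64(0.00341718496183596)])
hsv deck [ 10 158  95] handle [ 14 158 165] ring [ 19  35 124]
```

```bash
python3 - <<'E'
from h import *
L=np.array([.4365,.1742]); Pl=np.array([.4184,-.2028]); zt=.0765; yp=.424
F=lambda:np.round(readout.get_wrist_force(),2)
r.command_gripper(.075,15)
r.move_to([*L,.17],quat(np.pi/2)); r.move_linear([*L,zt],speed=.08)
print('pre',F()); r.command_gripper(.0,15); print('grip',readout.get_grip_width(),readout.get_grasp_force(),F())
r.move_linear([*L,.26],speed=.12); f=F(); print('lift',readout.get_grip_width(),f)
r.move_to([*Pl,.26],quat(yp)); r.move_linear([*Pl,.12],speed=.08); r.sleep(.3); f=F(); print('above',f,np.round(readout.get_tool_pos(),4))
c=cam('wrist'); s=cam('side'); 
save('ins.png',np.hstack([cv2.resize(c[0],(400,300),interpolation=2),cv2.resize(s[0][120:240,260:420],(400,300),interpolation=3)]))
print(readout.get_clock())
E
```

```text
pre [ 1.21 -0.2  -0.37]
grip 0.038501999055669325 15.000019348226488 [ 0.37 -0.13  0.24]
lift 0.03832350671435346 [ 0.06 -0.35 -1.84]
above [-0.34  0.18 -1.64] [ 0.4185 -0.2028  0.1201]
13.1417
```

View pics/ins.png

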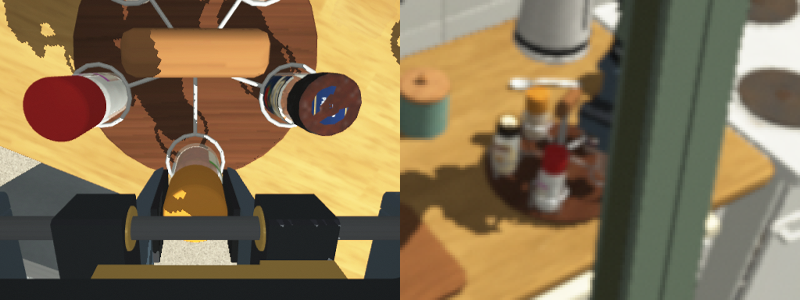

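The jar is held upright and laterally centred over the hoop at (195,155), so I lower it with force checks.

```bash
python3 - <<'E'
from h import *
import pickle
Pl=np.array([.4184,-.2028]); F=lambda:np.array(readout.get_wrist_force())
f0=F(); ok=True
for z in [.105,.095,.087,.081,.0785,.077,.076]:
    r.move_linear([*Pl,z],speed=.04); f=F()-f0; print(z,f.round(1))
    if f[2]>6 or np.hypot(*f[:2])>6: ok=z<.082; break
if ok:
    r.command_gripper(.062); r.move_linear([*Pl,.25],speed=.12)
    d={}
    for n,p in(('a',[.50,-.20,.33]),('b',[.44,-.14,.33])):
        r.move_to(p,quat(.424)); r.sleep(.2); d[n]=cam('wrist')
    pickle.dump(d,open('c2.pkl','wb'))
    save('a2.png',cv2.resize(d['a'][0][:256],(800,400),interpolation=2))
    for n in d:
        c=d[n]; u=proj(c,[.501,-.165,.1785]); k=blob(c,(4,70,125),(20,200,255),u,50); rc=cv2.minAreaRect(k[0]); bx=cv2.boxPoints(rc)
        w=[onplane(c,x,.17) for x in bx]; L=[w[i+1]-w[i] for i in range(2)]
        print(n,u.round(1),np.round(rc[0],1),np.round(rc[1],1),[(round(np.linalg.norm(v[:2]),4),round(np.degrees(np.arctan2(v[1],v[0])),1)) for v in L],onplane(c,rc[0],.17).round(4))
print(readout.get_clock(),np.round(readout.get_joint_positions(),2))
E
```

```text
0.105 [ 0.4 -1.6 -0.5]
0.095 [-1.1 -0.3  0.2]
0.087 [ 0.7 -1.7 -0.5]
0.081 [-0.6 -1.  -0.5]
0.0785 [ 0.1 -0.9  1.3]
0.077 [-0.5 -1.7  0.5]
0.076 [-0.  -0.8  3.9]
a [218.8 161. ] [221.  163.5] [15.9 60.2] [(np.float64(0.0605), np.float64(-64.8)), (np.float64(0.0164), np.float64(-154.7))] [ 0.4977 -0.1679  0.17  ]
b [298.6 132. ] [299. 135.] [16. 62.] [(np.float64(0.061), np.float64(-65.8)), (np.float64(0.0158), np.float64(-151.8))] [ 0.4982 -0.1682  0.17  ]
19.0917 [-0.33  0.08  1.58 -0.    1.48  0.81]
```

View pics/a2.png

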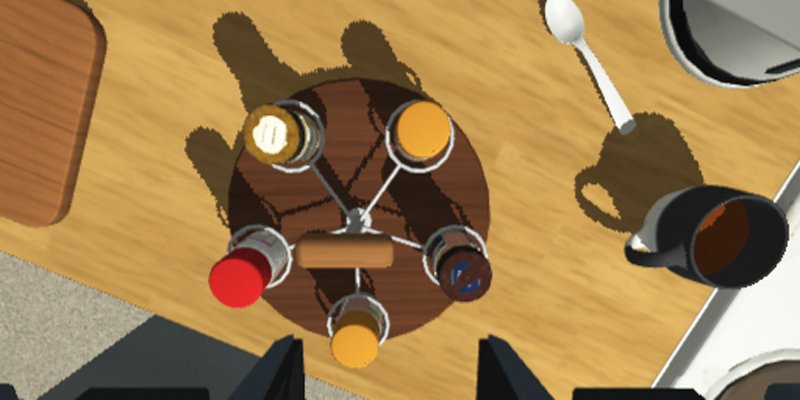

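The fifth jar stands in its hoop at (355,335) and the others are unchanged. The handle centre is at (345,251), with its bar running at about 114.6°. Red needs about +47°. I grip the handle and turn in small steps.

```bash
cat > turn.py <<'E'
E
python3 - <<'E'
from h import *
A=np.array([.4992,-.1667]); y0=np.radians(114.7)
F=lambda:np.array(readout.get_wrist_force())
r.move_to([*A,.26],quat(y0)); r.move_linear([*A,.150],speed=.08); r.sleep(.2); f0=F(); print('at',f0.round(1),readout.get_grip_width())
r.command_gripper(0,6); r.sleep(.2); print('w',readout.get_grip_width(),readout.get_grasp_force(),(F()-f0).round(2),np.round(readout.get_wrist_torque(),2),np.round(readout.get_tool_pos(),4))
r.command_gripper(0,25); r.sleep(.2); print('w',readout.get_grip_width(),readout.get_grasp_force(),(F()-f0).round(2))
t=readout.get_clock(); r.move_to([*A,.150],quat(y0+np.radians(3))); print('3deg took',readout.get_clock()-t)
t=readout.get_clock(); r.move_linear([*A,.150],quat(y0+np.radians(6)),speed=.01); print('lin 3deg took',readout.get_clock()-t,(F()-f0).round(2),np.round(readout.get_wrist_torque(),2))
c=cam('wrist'); save('g1.png',cv2.resize(c[0],(640,480),interpolation=2)); print(readout.get_clock())
E
```

```text
at [-0.1  0.1  0.4] 0.06231201501574808
w 0.02037018508555693 5.99986094981432 [ 3.86  2.13 -2.84] [ 0.48 -0.84  0.03] [ 0.4999 -0.1664  0.15  ]
w 0.019830226018386483 24.999552369117737 [ 4.8   2.76 -2.15]
3deg took 0.25
lin 3deg took 0.25 [ 5.03  2.86 -2.07] [ 0.55 -0.79  0.01]
24.125
```

View pics/g1.png

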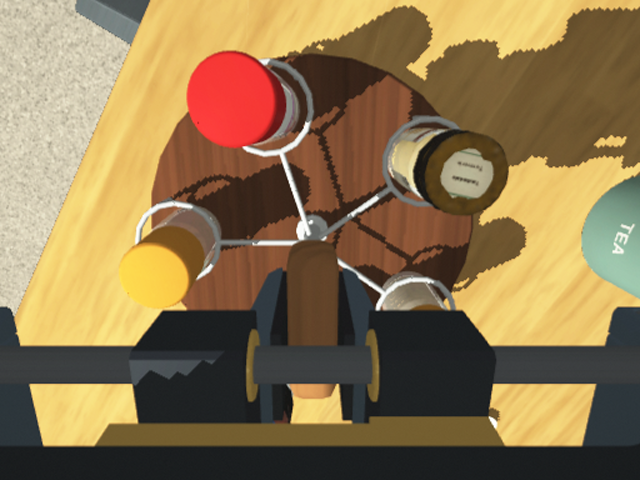

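```bash
cat > meas.py <<'E'
from h import *
A=np.array([.5000,-.1662])
def meas(tag):
    c=cam('wrist'); q=readout.get_ee_rot(); Rm=R.from_quat([q[1],q[2],q[3],q[0]]).as_matrix()
    print('tool yaw',np.degrees(np.arctan2(Rm[1,0],Rm[0,0])).round(2),np.round(readout.get_tool_pos(),4))
    u=proj(c,[.41,-.166,.139]); k=blob(c,*RD,u,70); m=np.zeros(c[0].shape[:2],np.uint8); cv2.drawContours(m,[k[0]],-1,255,-1)
    w=onplane(c,k[1][0],.139); print('red circ',np.round(k[1],1) if 0 else k[1],w.round(4),'ang',np.degrees(np.arctan2(w[1]-A[1],w[0]-A[0])).round(1))
    save(tag+'.png',cv2.resize(c[0],(640,480),interpolation=2)); return c
E
python3 - <<'E'
from meas import *
y0=np.radians(114.7); f0=np.array(readout.get_wrist_force()); t=readout.get_clock()
for dg in list(np.arange(8,47.4,2))+[47.4]:
    r.move_linear([*A,.150],quat(y0+np.radians(dg)),speed=.01)
    if dg%10==0: print(dg,np.round(readout.get_wrist_force(),1),np.round(readout.get_wrist_torque(),2))
print(readout.get_clock()-t); r.sleep(.4)
import pickle
c=meas('t1'); s=cam('side'); sc=cam('scene'); pickle.dump((c,s,sc),open('c3.pkl','wb'))
us=proj(s,[.41,-.166,.12]); uc=proj(sc,[.41,-.166,.12]); a=blob(s,*RD,us,18); b=blob(sc,*RD,uc,18)
if a and b: p,e=tri([ray(s,a[1][0]),ray(sc,b[1][0])]); print(p.round(4),np.round(e,4),'ang',np.degrees(np.arctan2(p[1]-A[1],p[0]-A[0])),a[2],b[2])
print(readout.get_grip_width(),readout.get_clock())
E
```

```text
10.0 [ 1.8  0.7 -0.4] [ 0.21 -0.58 -0.07]
20.0 [ 1.7 -0.4 -0.6] [ 0.15 -0.55  0.03]
30.0 [ 2.2 -0.6 -1.3] [ 0.15 -0.61  0.01]
40.0 [ 2.6  0.1 -0.6] [ 0.13 -0.64  0.04]
5.25
tool yaw 162.09 [ 0.5001 -0.1661  0.15  ]
red circ ((190.0, 91.40410614013672), 38.07175064086914) [ 0.4123 -0.1708  0.139 ] ang -177.0
[ 0.4223 -0.1612  0.128 ] [0.006 0.006] ang 176.3050042820308 1.0 51.0
0.019756417695943603 29.925
```

View pics/t1.png

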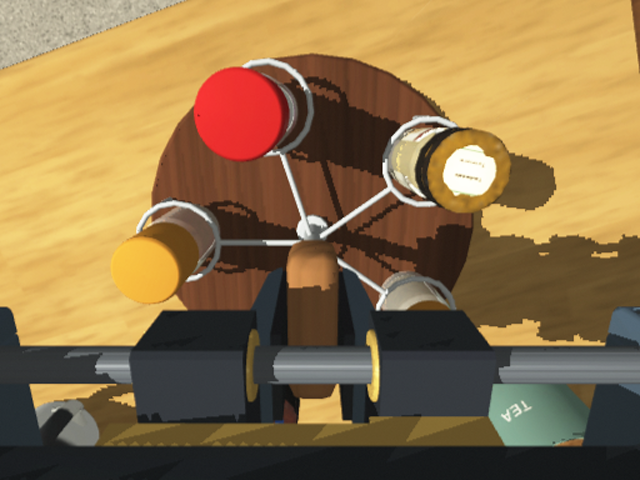

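```bash
cat > rings.py <<'E'
from h import *
from scipy.optimize import least_squares
def rings(c,ax,th0,ks,z=.0535,debug=True):
    """fit axis and angle from ring wire pixels cast on the ring plane"""
    hsv=cv2.cvtColor(c[0],cv2.COLOR_RGB2HSV); m=cv2.inRange(hsv,(0,0,120),(180,60,255)); v,u=np.nonzero(m)
    o=c[2][:3,3]; d=(c[2][:3,:3]@np.linalg.solve(c[1],np.vstack([u,v,np.ones(len(u))]))).T; W=(o+d*((z-o[2])/d[:,2])[:,None])[:,:2]
    x=np.array([*ax,th0])
    cen=lambda x,k:x[:2]+.09*np.array([np.cos(x[2]+k*np.radians(72)),np.sin(x[2]+k*np.radians(72))])
    for tol in(.008,.005,.003,.003):
        S=[(k,W[abs(np.hypot(*(W-cen(x,k)).T)-.0265)<tol]) for k in ks]
        f=lambda x:np.concatenate([np.hypot(*(w-cen(x,k)).T)-.0265 for k,w in S])
        x=least_squares(f,x,loss='soft_l1',f_scale=.001).x
    print('axis',x[:2].round(4),'ang',np.degrees(x[2]).round(2),[len(w) for _,w in S],'rms',f(x).std().round(4)); return x
E
python3 - <<'E'
from rings import *
import pickle
d=pickle.load(open('c2.pkl','rb'))
for n in 'ab': rings(d[n],[.5,-.166],np.radians(132.5),[0,1,2,3,4]); rings(d[n],[.5,-.166],np.radians(132.5),[0,1])
c=pickle.load(open('c3.pkl','rb'))[0]
rings(c,[.5,-.166],np.pi,[0,-1,1]); rings(c,[.5,-.166],np.pi,[0,-1]); rings(c,[.5,-.166],np.pi+.05,[0,-1,1])
for n in 'ab':
    k=blob(d[n],*RD,proj(d[n],[.437,-.103,.139]),28); w=onplane(d[n],k[1][0],.139); print(w.round(4),np.degrees(np.arctan2(w[1]+.1662,w[0]-.5)))
E
```

```text
axis [ 0.4992 -0.1667] ang 132.04 [157, 131, 130, 219, 201] rms 0.0012
axis [ 0.499  -0.1663] ang 132.23 [158, 131] rms 0.0012
axis [ 0.4994 -0.1666] ang 132.11 [134, 130, 135, 182, 136] rms 0.0011
axis [ 0.4994 -0.1666] ang 132.1 [134, 130] rms 0.0011
axis [ 0.4998 -0.1662] ang 179.89 [353, 944, 388] rms 0.0014
axis [ 0.4999 -0.1658] ang 179.92 [353, 961] rms 0.0014
axis [ 0.4997 -0.1663] ang 179.9 [352, 936, 388] rms 0.0014
[ 0.4423 -0.1053  0.139 ] 133.45917615720268
[ 0.4392 -0.1033  0.139 ] 134.00120260541468
```

```bash
cat > cap.py <<'E'
from rings import *
def cap(c,guess,ax):
    k=blob(c,*RD,proj(c,[*guess,.139]),60)[0].reshape(-1,2)
    W=np.array([onplane(c,p,.139)[:2] for p in k]); n=c[2][:2,3]
    x=W.mean(0); 
    for _ in range(6):   # only the rim half facing away from the camera's nadir is the top's edge
        o=(x-n)/np.linalg.norm(x-n); w=W[((W-x)@o)>0.002]
        x=least_squares(lambda x:np.hypot(*(w-x).T)-.0195,x,loss='soft_l1',f_scale=.001).x
    q=least_squares(lambda q:np.hypot(*(w-q[:2]).T)-q[2],[*x,.0195]).x
    print('cap',x.round(4),'r',np.hypot(*(x-ax)).round(4),'ang',np.degrees(np.arctan2(*(x-ax)[::-1]))%360,'freeR',q.round(4)); return x
E
python3 - <<'E'
from cap import *
import pickle
d=pickle.load(open('c2.pkl','rb'))
for n in 'ab': cap(d[n],[.437,-.103],np.array([.4995,-.1665]))
cap(pickle.load(open('c3.pkl','rb'))[0],[.41,-.168],np.array([.4998,-.1663]))
E
```

```text
cap [ 0.4412 -0.1037] r 0.0856 ang 132.87026911106355 freeR [ 0.44   -0.1032  0.0185]
cap [ 0.4406 -0.1036] r 0.0862 ang 133.11861075522938 freeR [ 0.4398 -0.1035  0.0189]
cap [ 0.4132 -0.1697] r 0.0867 ang 182.24845393367534 freeR [ 0.4129 -0.1706  0.0188]
```

```bash
python3 - <<'E'
from cap import *
A=np.array([.5,-.1663])
r.move_linear([*A,.150],quat(np.radians(162.09-.8)),speed=.01); r.command_gripper(0,35); r.sleep(.5)
c=cam('wrist'); rings(c,A,np.pi,[0,-1,1]); cap(c,[.412,-.168],A)
print(readout.get_grip_width(),readout.get_grasp_force(),np.round(readout.get_wrist_force(),1),np.abs(readout.get_qvel()).max(),readout.get_clock())
s=cam('scene'); save('fin.png',np.hstack([cv2.resize(s[0][150:290,180:330],(400,373),interpolation=3),cv2.resize(c[0],(400,373))]))
E
```

```text
axis [ 0.4997 -0.1662] ang 179.11 [365, 972, 378] rms 0.0014
cap [ 0.412  -0.1696] r 0.0881 ang 182.14302384504143 freeR [ 0.4117 -0.1703  0.0189]
0.019488244617544358 35.000014901161194 [4.3 2.7 0.3] 0.002329702500646902 30.9417
```

View pics/fin.png

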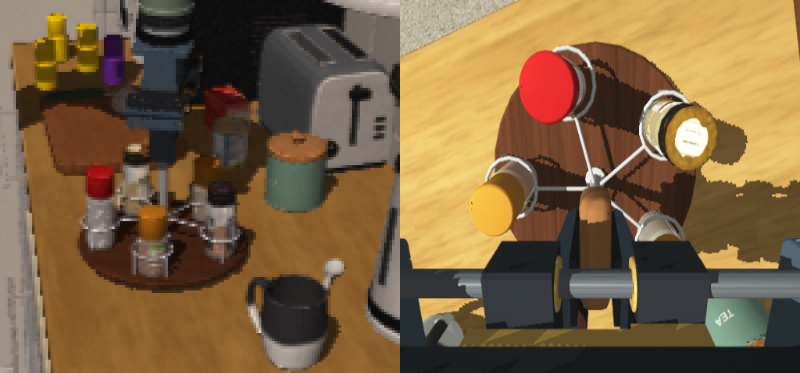

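The final view shows all five jars upright in their hoops, the red cap at the front at (100,180) on the left, and the handle still gripped. I'm handing it in.

```bash
python3 -c "
from h import *
print(ticket.finish_job())"
```

```text
the job is handed in; nothing more can be done
None
```

The loose orange-capped jar is back in the empty hoop, the red-capped jar is turned to the front (its hoop measures about 1° and its cap about 2° off dead front), and the gripper still holds the handle with 35 N; the job was handed in at about 31 s.

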